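Pin a sliding length stop at its hidden index slot by feel

TASK

Take the steel index pin out of the wooden rest, put it down through the bush of the grey fixture's sliding stop until its tip rests on the hidden index bar, and, pressing lightly, slide pin and stop along together to feel for the slot in the bar. When the tip has dropped in, push the pin fully home, collar down on the stop, and only then let go of it. Be gentle (never more than about 20 N between pin and fixture) and leave the other things where they stand.

Things in the scene. Friction and masses are not known exactly. Their poses are not given: they have to be found in the camera images.
- index_pin: steel index pin, loose, about 0.09 kg, upright, 90 mm tall. Origin at the end of its tip, z up along the pin. Round shank 10 mm across from the tip to 46 mm up (the lowest 4 mm taper to 5.6 mm), round collar 26 mm across from 46 to 50 mm, square grip from 50 to 90 mm. At the start it hangs by its collar in one hole of the rest, tip 4 mm above the bench.
- pin_grip (a point): middle of the pin's ribbed square grip, 70 mm above the tip; the grip is 18 x 18 mm and 40 mm tall, its flat sides square to the pin's x and y axes
- pin_rest: fixed block of light wood, 60 x 90 x 50 mm (x, y, z), with two upright through holes; the pin stands in the one at (0, -20 mm), the other, at (0, 22 mm), stays empty. Origin at the centre of the underside.
- fixture: fixed grey length-stop fixture: closed housing 90 x 190 mm (x, y), cover 44 mm up, gib strips and screws to 53.5 mm, a low work ledge on its +x side out to x = 79 mm. Origin at the centre of the housing's underside. The stop slides along the fixture's y axis. With the pin home, collar on the stop, the pin's tip is 16 mm above the underside; elsewhere than in the slot it cannot get below 26 mm.
- bar_face (a point): a point of the fixture (axes as the fixture's) on the upper face of the hidden flat steel index bar, 32 mm above the underside, at mid travel. The bar is sprung: it gives way downward from about 1.3 N on, 1 mm per 1.1 N, at most 6 mm (8 N), then is solid. Its one slot, 13 mm along y, 20 mm along x, 18 mm deep, is centred at x = 0 and somewhere from y = -10 to +20 mm from this point.
- stop (a joint): position of the sliding stop along the fixture's y axis (m), 0 at mid travel, range -0.025 to 0.025; the bush's axis is at x = 0, y = this value in the fixture's frame. It begins near the -y end (-0.025 to -0.021), slides with about 1 N of friction and stays where it is left.
- bush_mouth (a point): centre of the upper mouth of the bush in the stop: a round hole 13.2 mm across with a 2 mm chamfer, upright through the stop's 44 x 44 mm dark steel block, whose top (at this point) is 62 mm above the fixture's underside. Screw heads stand 2 mm proud 17 mm off in x and y. Moves with the stop; axes as the fixture's.
- grease_tin: bystander: flat round red tin, 65 mm across, 23 mm tall, origin under its centre
- bolt: bystander: hex bolt lying on the bench, 52 mm long, 18 mm tall, origin under its centre
- nut_cup: bystander: black cup of small parts, 68 mm across, 50 mm tall, origin under its centre
- steel_block: bystander: pale block with three small holes, 38 x 62 x 28 mm, origin under its centre
- wrench: bystander: combination wrench lying flat, 173 mm long, 8 mm thick, origin under its centre
- screwdriver: bystander: yellow and black screwdriver lying flat, 163 mm long, 27 mm thick, origin under its centre
Mind the look-alikes: they are no part of the job. Leave any orange look-alike of the index_pin alone.

How it is judged (in metres and radians):
On the way, in this order (a step that is already met when the one before it is completed fails the run):
1. the pin is lifted clear out of the wooden rest (z of index_pin in the frame of pin_rest above 0.055 m and contact force between index_pin and the fingers above 1 N), for 0.1 s.
2. the held pin stands in the bush with its tip on the hidden bar (horizontal distance between index_pin and bush_mouth below 0.005 m and z of index_pin in the frame of fixture between 0.023 and 0.0345 m and contact force between index_pin and the fingers above 1 N and contact force between index_pin and fixture above 0.5 N), for 0.1 s.
At the end, for the whole second after the job is handed in: The pin stands in the stop's bush (axis within 5 mm, upright within 0.1 rad), home in the hidden slot: its collar is down on the stop to within 3.5 mm (tip below 19.5 mm over the fixture's underside), and it is let go and at rest (horizontal distance between index_pin and bush_mouth below 0.005 m and z of index_pin in the frame of fixture between 0.012 and 0.0195 m and angle between index_pin's own z axis and vertical below 0.1 rad and linear speed of index_pin below 0.02 m/s and velocity of joint stop below 0.01 m/s); the robot touches nothing.
It fails at once if the pin bears on the fixture with more than 22 N (contact force between index_pin and fixture above 22 N).
It fails at once if the pin is let go while it is in the bush and not yet home (horizontal distance between index_pin and bush_mouth below 0.005 m and z of index_pin in the frame of fixture between 0.0195 and 0.055 m and contact force between index_pin and the fingers below 0.2 N).
It fails at once if a bystander is moved more than 25 mm (distance of any of grease_tin, bolt, nut_cup, steel_block, wrench, screwdriver from where it was at the start of the episode above 0.025 m).
It also fails if it takes over 58 s, if anything falls off the work surface, if the arm or the gripper's body presses on something with over 40 N, if the wrist force passes 120 N, or if a joint passes its speed limit or range.

ROBOT

A 6-joint arm with a two-finger parallel gripper is mounted at the origin on a cart in front of the work surface, level with it; the furniture and walls round the work are solid. World frame = base frame: x ahead of the robot, y to its left, z up, the work surface at z = 0. Lengths are in mm, angles in rad, forces in N, time in s.
With the tool pointing down it reaches from about 300 to 775 mm from the base axis. Payload 14.6 kg.
Tool frame: the origin (TCP) lies on the centre line of the jaws, within the pads' length; the fingertips stand ahead of it and the grasp point (between the pads) is the TCP (manip.tip_reach is the z of the fingertips in the tool frame, in mm); z points along the fingers, y is the direction in which the jaws open and shut (so a half turn about z gives the same grasp; the last joint's range is limited). The gripper opens to 94 mm and grips with 3 to 60 N. Pads are 16 mm wide; open, the fingers measure 119 mm over their backs; the gripper's body (75 mm by 177 mm) begins 78 mm behind the grasp point.
Start: joints at [-1.296, 0.3, 1.521, -0, 1.321, -0.067], TCP at [184.344, -518.176, 224.446] pointing down, gripper open.
Joint ranges: [-3.03, 3.03], [-0.79, 2.21], [0.23, 2.52], [-1.04, 4.18], [0, 3.07], [-2.55, 2.55]. Speed limits (rad/s): [2.22, 2.22, 2.57, 3.14, 3.14, 3.14].

INTERFACE

Orientations are given as [roll, pitch, yaw] about the fixed x, y, z axes, in that order (R = Rz(yaw) Ry(pitch) Rx(roll)).
In Python, from cell import manip, camera, search_frame, masks_of, tip_of gives the robot as it stands.
- The arm moves only by the tool send_rows, never from a script. Its argument "plan" is a list of rows, each an object with "travel": the shift along the tool's x, y, z in mm, a list of three; "delta_rot": the turn, a rotation vector about the tool's x, y, z in degrees, a list of three; "fingers": the gripper's target within -1 to 1 (shut at 1, half-way at 0, fully open at -1). In form: [{"travel": [dx, dy, dz], "delta_rot": [wx, wy, wz], "fingers": fingers}, ...]. A call has 1 to 20 rows; each row shifts and turns the commanded pose from where the row before left it, along the tool's axes as they then stand; what a row does not reach is not made up. A row lasts 1/8 s, in which the tool goes at most 62.5 mm and 10.7 degrees, less where a joint would pass 70% of its speed; a pose out of reach is approached as far as the arm can. A call is refused whole if a number of a shift passes 62.5 or a number of a turn 10.7, either way. A call with a gripper value outside its range is refused whole. The fingers move at their own pace and stop on an object; "grip_force" is the grip in N (left out, the last holds). Time passes only in rows, so rows that do not move let the fingers close. It gives the time, the measured TCP pose, the force and the opening at its end, in the units of the state.
- manip.read_state(): the state, without advancing time (a new reading comes with each control period).
- camera(name): name is "scene" or "top"; returns a dict with "color" (420x560x3 uint8, red, green, blue), "z_map" (420x560 float32, mm along the optical axis (not along the pixel's ray), 0 where there is no reading), "fov_y" (degrees; the focal length in pixels is half the picture's height over the tangent of half this angle, whatever the lens; pixels are square), "cx", "cy" (the principal point, pixels), "world_from_camera" (4x4, takes a point from camera to world coordinates). Camera axes: x right, y up, looking along -z (the intrinsics and any distortion apply to the point x, -y, -z); pixel columns grow to the right and rows downward; lengths in mm; the calibration is good to about 2 mm. A picture is of the moment at which its call begins.
- manip.sign_off(): hands the job in, once; it reports no verdict.
Trained networks look in the newest picture that a camera, given by its name, has taken for a name from the list of things; names that differ only in an ending like _2 or _b are one class to them, and where a whole thing is asked for, a point or a joint stands for the part that bears it (a point fixed in the world has none). Each returns a list of dicts, best first, with "confidence" (0 to 1); they miss things now and then, are a little off and sometimes report something else, mostly with a low value. They report only what shows in the picture. A call takes as long as a camera call. They do not tell look-alikes from the thing itself.
- search_frame(name, camera): "at" ([x, y, z] in mm, in the coordinates of the camera as it stood for that picture, good to about 4 mm: the middle of the surface that is visible of it).
- masks_of(name, camera): "region" (420x560 bool, what is visible of it).
- tip_of(name, camera): "at" ([x, y, z] in mm, in the coordinates of the camera as it stood for that picture, good to about 4 mm: a listed point, or the origin of a listed thing).
The state is a dict: "clock": time; "joints": joint angles; "qd": joint speeds; "effort": joint torques, N m; "eef_pos": TCP position; "eef_rot": TCP orientation; "wrist_force": force on the tool from outside, world axes, zero at the start; "moment": the same for the moment, N m; "finger_gap": finger opening in mm.
Only numpy, scipy, OpenCV 4.12 (cv2) and the standard library are available. Lean on these libraries where they do the work, as an engineer would, in place of code of your own. Each camera call takes 0.05 s, during which the arm holds its last target. There are 200 camera calls.

## Working session

There is one attempt and no reset: what is moved stays moved. The work goes in short steps, Python scripts to look and compute and a tool call to move; the robot and the scene stay as the last step left them, time stands still between calls to the robot, and variables do not carry over. Pictures are saved under pics/ and viewed, about 8 in all and at most 12, crops included, and the job is handed in when it is done.

Besides the shell and the picture viewer there is one more tool, called after "Call:" as name(argument=value, ...), one argument or row to a line, values as JSON. send_rows: Moves the arm, as the interface text tells. Its arguments: {"type":"object","properties":{"plan":{"type":"array"},"grip_force":{"type":"number"}},"required":["plan"]}

```bash
ls; mkdir -p pics; cat > h.py <<'E'
import numpy as np, cv2
from cell import manip, camera, search_frame, masks_of, tip_of
def shot(n,fn=None):
    c=camera(n)
    if fn: cv2.imwrite('pics/'+fn,c['color'][:,:,::-1])
    return c
def W(c,p): return (np.array(c['world_from_camera'])@np.append(p,1))[:3]
def cloud(c):
    h,w=c['z_map'].shape; f=h/2/np.tan(np.radians(c['fov_y'])/2)
    v,u=np.mgrid[:h,:w]; z=c['z_map']
    P=np.stack([(u-c['cx'])*z/f,-(v-c['cy'])*z/f,-z,np.ones_like(z)],-1)
    return (P@np.array(c['world_from_camera']).T)[...,:3]
def pix(c,p):
    q=np.linalg.inv(c['world_from_camera'])@np.append(p,1); f=c['z_map'].shape[0]/2/np.tan(np.radians(c['fov_y'])/2)
    return c['cx']+f*q[0]/-q[2], c['cy']-f*q[1]/-q[2]
E
python3 - <<'E'
from h import *
np.set_printoptions(precision=1,suppress=True)
for n in ('scene','top'):
    c=shot(n,n+'.png'); print(n,{k:v for k,v in c.items() if k not in('color','z_map','world_from_camera')},c['world_from_camera'])
    for o in ('index_pin','pin_grip','pin_rest','fixture','bush_mouth','bar_face'):
        print(o,[(round(d['confidence'],2),W(c,d['at'])) for d in tip_of(o,n)[:3]])
    for o in ('index_pin','pin_rest','stop'):
        print('S',o,[(round(d['confidence'],2),W(c,d['at'])) for d in search_frame(o,n)[:3]])
print(manip.read_state(), manip.tip_reach)
E
cd pics; python3 -c "
import cv2,numpy as np
cv2.imwrite('a.png',cv2.imread('scene.png'));"
```

```text
pics
scene {'fov_y': 46.71846154404833, 'cx': 281.3511330392704, 'cy': 213.26807661342366} [[  -0.7    0.3   -0.6 -271.2]
 [  -0.7   -0.4    0.6  865.4]
 [   0.     0.9    0.5  742.6]
 [   0.     0.     0.     1. ]]
index_pin [(0.71, array([ 522.8, -178.7,    3.1])), (0.42, array([ 441.1, -149.8,    1.3])), (0.35, array([ 530.2, -174.3,   73.5]))]
pin_grip [(0.57, array([ 441.6, -151. ,   72.9])), (0.51, array([503.4, 409.1,  -1.1])), (0.5, array([ 528.7, -180. ,   73.2]))]
pin_rest [(0.83, array([ 527.5, -160.8,    3.1]))]
fixture [(0.74, array([531.8,  90.3,  -0.6])), (0.4, array([510. , 412.2,  -2.3]))]
bush_mouth [(0.97, array([525.6,  72.4,  63.6])), (0.43, array([532.1,  90.6,  33.7]))]
bar_face [(0.76, array([531.8,  89.8,  33.7]))]
S index_pin [(0.6, array([ 438.8, -146.6,   59.8])), (0.41, array([ 519.5, -169.3,   73.7]))]
S pin_rest [(0.96, array([ 509.2, -137.2,   38.4]))]
S stop [(0.76, array([529.4,  68.3,  50.2]))]
top {'fov_y': 52.425753312433805, 'cx': 275.4903309924771, 'cy': 211.54656713286153} [[  -0.     1.    -0.2  312.3]
 [  -1.    -0.    -0.    -1.9]
 [  -0.   
[... 383 characters left out ...]
array([531.7,  92.2,  -0. ]))]
bush_mouth [(0.93, array([520.4,  68.6,  64.1]))]
bar_face [(0.95, array([530. ,  91.5,  32.6])), (0.6, array([ 525.8, -180.6,    5. ]))]
S index_pin [(0.63, array([ 444.5, -147.7,   91.2])), (0.38, array([ 525.9, -176.6,   92.7]))]
S pin_rest [(0.75, array([ 526.4, -152.8,   49.5]))]
S stop []
{'clock': 1.0, 'joints': array([-1.3,  0.3,  1.5,  0. ,  1.3, -0.1]), 'qd': array([ 0., -0.,  0., -0., -0., -0.]), 'effort': array([ -0. , -53.2, -35.3,   0.1,   0. ,   0. ]), 'eef_pos': array([ 184.4, -518.2,  224.4]), 'eef_rot': array([-3.1, -0. ,  0.3]), 'wrist_force': array([-0. , -0.7,  0.2]), 'moment': array([ 0.1, -0. , -0.1]), 'finger_gap': 94.3449281067501} 19.0
```

View pics/top.png

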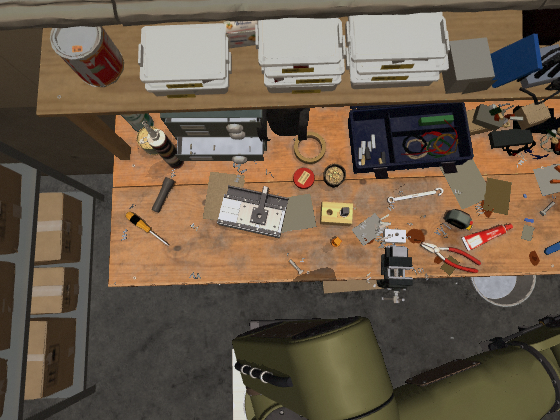

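View pics/scene.png

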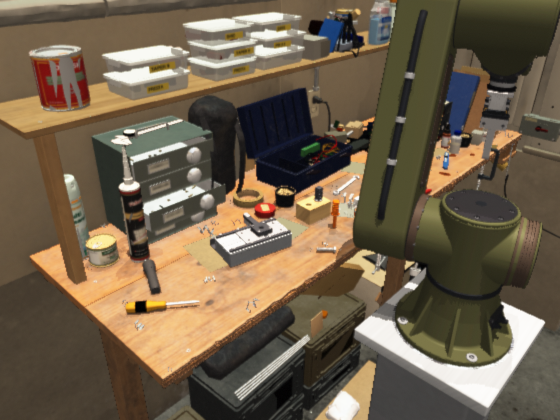

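The orange look-alike is at scene px (335,213), near world (441,-150). The real dark pin is in the rest at scene px (320,192), near world (526,-179). The fixture is at top px (253,210) and is turned slightly. Next I'll measure the yaws and closer positions.

```bash
python3 - <<'E'
from h import *
np.set_printoptions(precision=1,suppress=True)
cs={n:shot(n) for n in('top','scene')}
for n,c in cs.items():
    P=cloud(c)
    def box(lo,hi,z0,z1):
        m=(P[...,0]>lo[0])&(P[...,0]<hi[0])&(P[...,1]>lo[1])&(P[...,1]<hi[1])&(P[...,2]>z0)&(P[...,2]<z1)&(c['z_map']>0)
        return P[m]
    for nm,b in dict(rest=((460,-225),(590,-100),44,56),restall=((470,-225),(590,-100),15,56),grip=((500,-205),(555,-150),78,98),orange=((415,-180),(465,-125),78,100),cover=((440,-20),(640,200),39,58),stop=((470,20),(580,130),58,67)).items():
        q=box(*b)
        if len(q)>5: print(n,nm,len(q),'mean',q.mean(0),'rect',cv2.minAreaRect(q[:,:2].astype(np.float32)),'zmed',np.median(q[:,2]))
    s=9 if n=='top' else 7
    for tag,ctr,r in (('fix',(525,80,55),55),('rest',(490,-160,60),40)):
        u,v=map(int,pix(c,ctr)); im=c['color'][v-r:v+r,u-r:u+r,::-1]
        cv2.imwrite(f'pics/{n}_{tag}.png',cv2.resize(im,(400,400),interpolation=cv2.INTER_CUBIC)); print(tag,u-r,v-r,400/(2*r))
a=[cv2.imread(f'pics/top_{t}.png') for t in('fix','rest')]
cv2.imwrite('pics/crops.png',np.hstack(a))
E
```

```text
top rest 538 mean [ 529.8 -158.    50. ] rect ((530.4205322265625, -159.66104125976562), (90.74332427978516, 60.756866455078125), 84.64544677734375) zmed 50.01139671444764
top restall 611 mean [ 527.9 -156.6   47.7] rect ((530.3013305664062, -159.64987182617188), (90.74332427978516, 60.996341705322266), 84.64544677734375) zmed 49.53796533574291
top grip 48 mean [ 527.9 -178.3   91.7] rect ((528.3250732421875, -178.44309997558594), (16.545391082763672, 18.42983055114746), 86.88367462158203) zmed 92.2297303206675
top orange 50 mean [ 442.5 -151.3   88.7] rect ((443.0326843261719, -151.44244384765625), (17.716310501098633, 19.201255798339844), 42.7837028503418) zmed 89.44134975863483
top cover 1679 mean [531.4  94.   47.3] rect ((552.3653564453125, 86.89107513427734), (190.15823364257812, 131.8370819091797), 75.69461822509766) zmed 47.32337942899176
top stop 254 mean [533.3  67.   61.9] rect ((541.813232421875, 64.22415924072266), (44.38178253173828, 76.31394958496094), 74.62679290771484) zmed 61.75321106508977
fix 199 161 3.6363636363636362
rest 297 185 5.0
scene rest 311 mean [ 525.1 
[... 350 characters left out ...]
  87.6] rect ((526.1397094726562, -177.3094482421875), (20.231372833251953, 25.100542068481445), 0.7569324374198914) zmed 88.95488294797394
scene orange 41 mean [ 438.6 -146.5   86. ] rect ((439.1337585449219, -148.2543487548828), (17.69394874572754, 18.024782180786133), 37.83503723144531) zmed 87.0969626855341
scene cover 1337 mean [528.3 105.   47.1] rect ((548.8532104492188, 88.66841125488281), (192.86146545410156, 132.47523498535156), 75.89893341064453) zmed 47.331328561659916
scene stop 191 mean [531.1  69.4  61.4] rect ((541.4702758789062, 65.549560546875), (45.877593994140625, 80.82897186279297), 73.93061828613281) zmed 61.29268070327112
fix 203 175 3.6363636363636362
rest 284 163 5.0
```

View pics/crops.png

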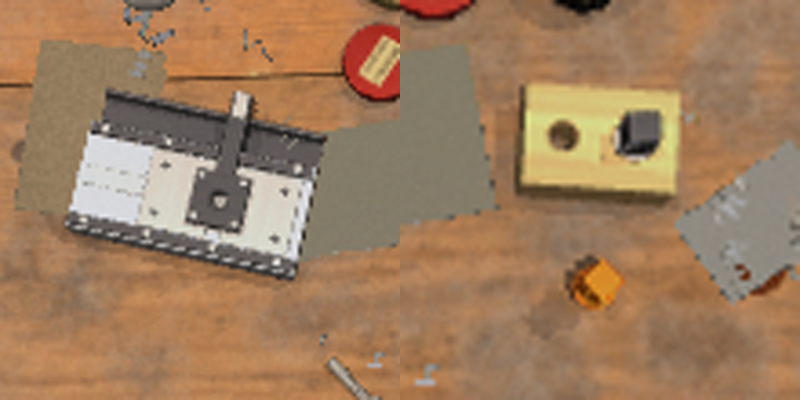

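```bash
cat >> h.py <<'E'
from scipy.spatial.transform import Rotation as Rn
def togo(target,yaw=None):
    s=manip.read_state(); R=Rn.from_euler('xyz',s['eef_rot'])
    if yaw is not None:
        T=Rn.from_euler('xyz',[np.pi,0,np.radians(yaw)]); print('rotvec deg tool',np.degrees((R.inv()*T).as_rotvec()).round(2)); R=T
    print('travel after turn',R.inv().apply(np.array(target)-s['eef_pos']).round(1))
    print('t',round(float(s['clock']),2),'pos',s['eef_pos'].round(1),'rot',np.degrees(s['eef_rot']).round(1),'F',s['wrist_force'].round(2),'gap',round(float(s['finger_gap']),1))
E
python3 - <<'E'
from h import *
togo([528,-179,130],-4.5)
c=shot('top'); f=210/np.tan(np.radians(c['fov_y']/2)); T=np.array(c['world_from_camera'])
print('bush ray', [ (lambda d:(T[:3,3]+d*(62-T[2,3])/d[2]).round(1))(T[:3,:3]@np.array([(u-c['cx'])/f,-(v-c['cy'])/f,-1])) for u,v in((259.2,216.5),)])
E
```

```text
rotvec deg tool [ 0.   -0.   24.08]
travel after turn [ 316.  -365.1   94.5]
t 1.1 pos [ 184.3 -518.2  224.5] rot [180.   -0.   19.6] F [-0.54  0.39  0.19] gap 93.6
bush ray [array([522.8,  67. ,  62. ])]
```

Call:
send_rows(
  plan=[
    {"travel":[0,0,0],"delta_rot":[0,0,8],"fingers":-1},
    {"travel":[0,0,0],"delta_rot":[0,0,8],"fingers":-1},
    {"travel":[0,0,0],"delta_rot":[0,0,8.1],"fingers":-1},
    {"travel":[31.6,-36.5,0],"delta_rot":[0,0,0],"fingers":-0.6},
    {"travel":[31.6,-36.5,0],"delta_rot":[0,0,0],"fingers":-0.4},
    {"travel":[31.6,-36.5,0],"delta_rot":[0,0,0],"fingers":-0.3},
    {"travel":[31.6,-36.5,0],"delta_rot":[0,0,0],"fingers":-0.2},
    {"travel":[31.6,-36.5,0],"delta_rot":[0,0,0],"fingers":-0.2},
    {"travel":[31.6,-36.5,0],"delta_rot":[0,0,0],"fingers":-0.2},
    {"travel":[31.6,-36.5,0],"delta_rot":[0,0,0],"fingers":-0.2},
    {"travel":[31.6,-36.5,0],"delta_rot":[0,0,0],"fingers":-0.2},
    {"travel":[31.6,-36.5,0],"delta_rot":[0,0,0],"fingers":-0.2},
    {"travel":[31.6,-36.5,0],"delta_rot":[0,0,0],"fingers":-0.2},
    {"travel":[0,0,30],"delta_rot":[0,0,0],"fingers":-0.2},
    {"travel":[0,0,30],"delta_rot":[0,0,0],"fingers":-0.2},
    {"travel":[0,0,30],"delta_rot":[0,0,0],"fingers":-0.2},
    {"travel":[0,0,0],"delta_rot":[0,0,0],"fingers":-0.2},
  ],
)

```text
clock: 3.28
eef_pos: [527.3, -178.8, 132.8]
eef_rot: [-3.14, 0.004, -0.079]
wrist_force: [0.1, -0.2, 0.6]
finger_gap: 56.6
```

```bash
python3 - <<'E'
from h import *
c=shot('scene'); u,v=map(int,pix(c,(528,-179,90)));print(u,v)
cv2.imwrite('pics/ap.png',cv2.resize(c['color'][v-70:v+50,u-80:u+80,::-1],None,fx=5,fy=5,interpolation=cv2.INTER_CUBIC))
togo([528,-179,78],-4.5)
E
```

```text
318 188
rotvec deg tool [-0.02  0.05 -0.02]
travel after turn [-0.  -0.2 56.5]
t 3.33 pos [ 528.  -179.2  134.5] rot [-1.8e+02  1.0e-01 -4.5e+00] F [0.19 0.1  1.6 ] gap 56.6
```

View pics/ap.png

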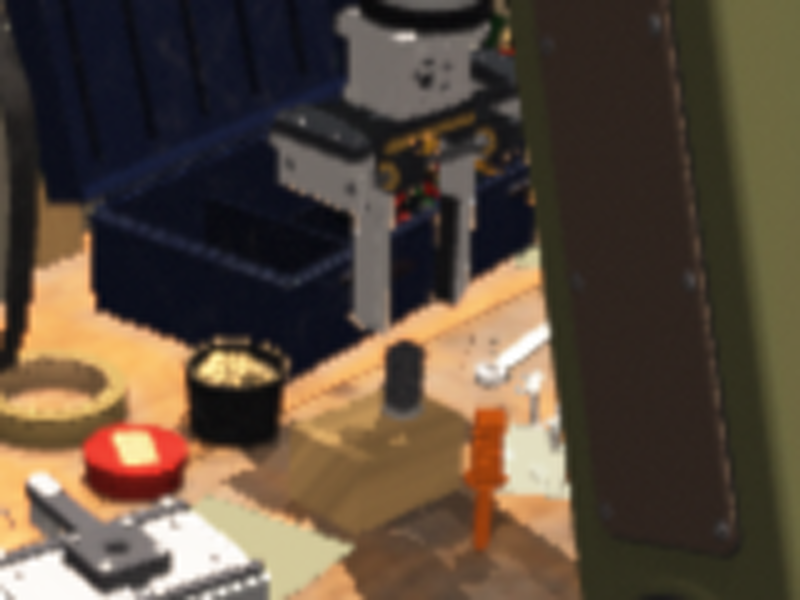

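The open jaws hang straight above the dark pin (crop px 403,378). The orange look-alike (488,470) is clear of them. I'll go down and grip.

Call:
send_rows(
  grip_force=30,
  plan=[
    {"travel":[0,0,20],"delta_rot":[0,0,0],"fingers":-0.2},
    {"travel":[0,0,20],"delta_rot":[0,0,0],"fingers":-0.2},
    {"travel":[0,0,16],"delta_rot":[0,0,0],"fingers":-0.2},
    {"travel":[0,0,0],"delta_rot":[0,0,0],"fingers":-0.2},
    {"travel":[0,0,0],"delta_rot":[0,0,0],"fingers":0.3},
    {"travel":[0,0,0],"delta_rot":[0,0,0],"fingers":0.7},
    {"travel":[0,0,0],"delta_rot":[0,0,0],"fingers":1},
    {"travel":[0,0,0],"delta_rot":[0,0,0],"fingers":1},
    {"travel":[0,0,0],"delta_rot":[0,0,0],"fingers":1},
    {"travel":[0,0,0],"delta_rot":[0,0,0],"fingers":1},
  ],
)

```text
clock: 4.58
eef_pos: [528.2, -179.2, 78.6]
eef_rot: [3.142, -0.0, -0.079]
wrist_force: [-0.6, -0.4, 2.3]
finger_gap: 18.0
```

Call:
send_rows(
  plan=[
    {"travel":[0,0,-10],"delta_rot":[0,0,0],"fingers":1},
    {"travel":[0,0,-20],"delta_rot":[0,0,0],"fingers":1},
    {"travel":[0,0,-30],"delta_rot":[0,0,0],"fingers":1},
    {"travel":[0,0,-30],"delta_rot":[0,0,0],"fingers":1},
    {"travel":[0,0,0],"delta_rot":[0,0,0],"fingers":1},
  ],
)

```text
clock: 5.2
eef_pos: [528.9, -179.5, 170.8]
eef_rot: [3.14, -0.004, -0.079]
wrist_force: [0.1, -0.9, -0.4]
finger_gap: 18.0
```

```bash
python3 - <<'E'
from h import *
togo([524.5,68.5,168.6])
E
```

```text
travel after turn [ -23.9 -246.9    1.8]
t 5.2 pos [ 528.9 -179.5  170.8] rot [179.9  -0.2  -4.5] F [ 0.07 -0.9  -0.44] gap 18.0
```

Call:
send_rows(
  plan=[
    {"travel":[-2.3,-24.7,0],"delta_rot":[0,0,0],"fingers":1},
    {"travel":[-2.3,-24.7,0],"delta_rot":[0,0,0],"fingers":1},
    {"travel":[-2.3,-24.7,0],"delta_rot":[0,0,0],"fingers":1},
    {"travel":[-2.3,-24.7,0],"delta_rot":[0,0,0],"fingers":1},
    {"travel":[-2.3,-24.7,0],"delta_rot":[0,0,0],"fingers":1},
    {"travel":[-2.3,-24.7,0],"delta_rot":[0,0,0],"fingers":1},
    {"travel":[-2.3,-24.7,0],"delta_rot":[0,0,0],"fingers":1},
    {"travel":[-2.3,-24.7,0],"delta_rot":[0,0,0],"fingers":1},
    {"travel":[-2.3,-24.7,0],"delta_rot":[0,0,0],"fingers":1},
    {"travel":[-2.3,-24.7,0],"delta_rot":[0,0,0],"fingers":1},
    {"travel":[0,0,18],"delta_rot":[0,0,0],"fingers":1},
    {"travel":[0,0,0],"delta_rot":[0,0,0],"fingers":1},
    {"travel":[0,0,0],"delta_rot":[0,0,0],"fingers":1},
  ],
)

```text
clock: 6.82
eef_pos: [524.6, 68.6, 150.5]
eef_rot: [3.142, 0.0, -0.079]
wrist_force: [0.8, 0.6, -0.5]
finger_gap: 18.0
```

```bash
python3 - <<'E'
from h import *
np.set_printoptions(precision=1,suppress=True)
c=shot('scene'); u,v=map(int,pix(c,(525,69,75)));print(u-40,v-35, 'bush pred',pix(c,(524.5,68.5,62)),'tip pred',pix(c,(524.5,68.5,75)))
cv2.imwrite('pics/bush.png',cv2.resize(c['color'][v-35:v+25,u-40:u+40,::-1],None,fx=10,fy=10,interpolation=cv2.INTER_CUBIC))
for o in('index_pin','bush_mouth'): print(o,[(round(d['confidence'],2),W(c,d['at'])) for d in tip_of(o,'scene')[:3]])
togo([524.5,68.5,137])
E
```

```text
221 187 bush pred (np.float64(261.4945638198997), np.float64(226.95213579163618)) tip pred (np.float64(261.47050947510036), np.float64(222.8140942962885))
index_pin [(0.7, array([522.6,  67.7,  74. ])), (0.51, array([ 443.6, -151.2,    1.1]))]
bush_mouth [(0.97, array([528.1,  71. ,  62. ])), (0.38, array([ 529.7, -156.2,    1.8]))]
travel after turn [-0.3  0.2 13.9]
t 6.97 pos [524.8  68.6 150.9] rot [-180.    -0.    -4.5] F [-0.6 -0.2 -1.6] gap 18.0
```

View pics/bush.png

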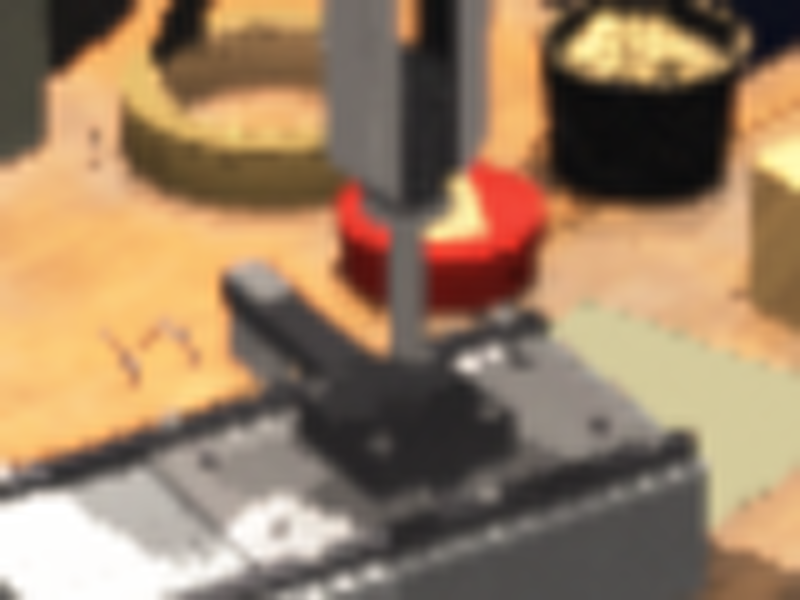

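```bash
python3 - <<'E'
from h import *
c=shot('scene'); b=cv2.imread('pics/scene.png')  # initial shot, nothing in the way
im=[]
for src in (b,c['color'][:,:,::-1].copy()):
    a=cv2.resize(src[200:250,236:286],(400,400),interpolation=cv2.INTER_CUBIC)
    a=np.clip(255*(a/255.)**.5,0,255).astype(np.uint8)
    th=np.radians(-14.3); R=np.array([[np.cos(th),-np.sin(th)],[np.sin(th),np.cos(th)]])
    for ctr,col in (((524.5,68.5),(0,255,0)),((526.5,69.5),(255,0,255))):
        P=lambda x,y,z=62:tuple(int(round(t)) for t in ((np.array(pix(c,[*(R@[x,y]+ctr),z]))-[236,200]+.5)*8-.5))
        for x,y in((-22,-22),(22,-22),(22,22),(-22,22)): cv2.circle(a,P(x,y),2,col,-1)
        for x,y in((-17,-17),(17,-17),(17,17),(-17,17)): cv2.circle(a,P(x,y,64),4,col,1)
        for t in np.linspace(0,2*np.pi,24): cv2.circle(a,P(8.6*np.cos(t),8.6*np.sin(t)),0,col,-1)
    im.append(a)
cv2.imwrite('pics/ov.png',np.hstack(im))
E
```

```text
(no output)
```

View pics/ov.png

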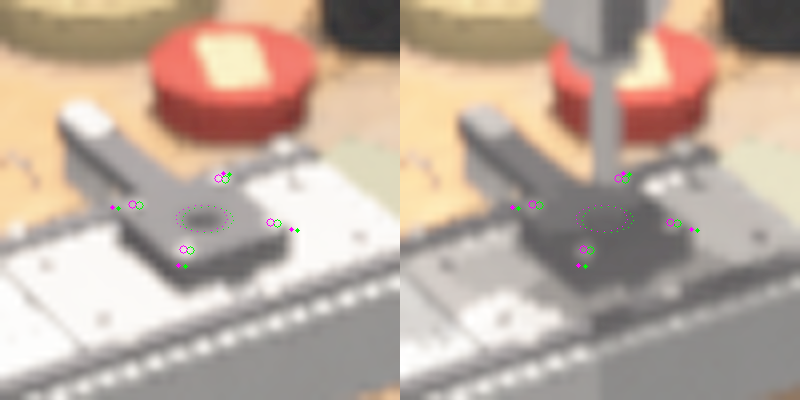

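The bush overlay lands on the dark hole (left px 203,218). The pin's centre line (right px 604) matches the bush laterally, and the tip (v≈185) matches its prediction. I'll go down gently.

Call:
send_rows(
  plan=[
    {"travel":[0,0,8],"delta_rot":[0,0,0],"fingers":1},
    {"travel":[0,0,3],"delta_rot":[0,0,0],"fingers":1},
    {"travel":[0,0,2],"delta_rot":[0,0,0],"fingers":1},
    {"travel":[0,0,1.5],"delta_rot":[0,0,0],"fingers":1},
    {"travel":[0,0,0],"delta_rot":[0,0,0],"fingers":1},
  ],
)

```text
clock: 7.65
eef_pos: [524.6, 68.9, 135.9]
eef_rot: [3.142, 0.0, -0.079]
wrist_force: [-0.7, -0.9, 0.2]
finger_gap: 17.8
```

Call:
send_rows(
  plan=[
    {"travel":[0,0,1],"delta_rot":[0,0,0],"fingers":1},
    {"travel":[0,0,1],"delta_rot":[0,0,0],"fingers":1},
    {"travel":[0,0,1],"delta_rot":[0,0,0],"fingers":1},
    {"travel":[0,0,0],"delta_rot":[0,0,0],"fingers":1},
  ],
)

```text
clock: 8.15
eef_pos: [524.6, 68.8, 132.9]
eef_rot: [3.142, 0.0, -0.079]
wrist_force: [0.3, 0.6, -0.6]
finger_gap: 17.9
```

Call:
send_rows(
  plan=[
    {"travel":[0,0,1],"delta_rot":[0,0,0],"fingers":1},
    {"travel":[0,0,1],"delta_rot":[0,0,0],"fingers":1},
    {"travel":[0,0,1],"delta_rot":[0,0,0],"fingers":1},
    {"travel":[0,0,1],"delta_rot":[0,0,0],"fingers":1},
    {"travel":[0,0,0],"delta_rot":[0,0,0],"fingers":1},
  ],
)

```text
clock: 8.78
eef_pos: [524.6, 68.8, 128.8]
eef_rot: [3.142, 0.0, -0.079]
wrist_force: [0.3, 0.5, -1.3]
finger_gap: 17.9
```

Call:
send_rows(
  plan=[
    {"travel":[0,0,2],"delta_rot":[0,0,0],"fingers":1},
    {"travel":[0,0,2],"delta_rot":[0,0,0],"fingers":1},
    {"travel":[0,0,2],"delta_rot":[0,0,0],"fingers":1},
    {"travel":[0,0,2],"delta_rot":[0,0,0],"fingers":1},
    {"travel":[0,0,0],"delta_rot":[0,0,0],"fingers":1},
  ],
)

```text
clock: 9.4
eef_pos: [524.6, 68.8, 120.8]
eef_rot: [3.142, 0.0, -0.079]
wrist_force: [-0.3, -0.5, -1.0]
finger_gap: 17.7
```

Call:
send_rows(
  plan=[
    {"travel":[0,0,2],"delta_rot":[0,0,0],"fingers":1},
    {"travel":[0,0,2],"delta_rot":[0,0,0],"fingers":1},
    {"travel":[0,0,2],"delta_rot":[0,0,0],"fingers":1},
    {"travel":[0,0,2],"delta_rot":[0,0,0],"fingers":1},
    {"travel":[0,0,0],"delta_rot":[0,0,0],"fingers":1},
  ],
)

```text
clock: 10.02
eef_pos: [524.6, 68.8, 112.8]
eef_rot: [3.142, 0.0, -0.079]
wrist_force: [-0.5, 0.2, -1.0]
finger_gap: 17.9
```

Call:
send_rows(
  plan=[
    {"travel":[0,0,2],"delta_rot":[0,0,0],"fingers":1},
    {"travel":[0,0,2],"delta_rot":[0,0,0],"fingers":1},
    {"travel":[0,0,1],"delta_rot":[0,0,0],"fingers":1},
    {"travel":[0,0,1],"delta_rot":[0,0,0],"fingers":1},
    {"travel":[0,0,1],"delta_rot":[0,0,0],"fingers":1},
    {"travel":[0,0,1],"delta_rot":[0,0,0],"fingers":1},
    {"travel":[0,0,0],"delta_rot":[0,0,0],"fingers":1},
    {"travel":[0,0,0],"delta_rot":[0,0,0],"fingers":1},
  ],
)

```text
clock: 11.02
eef_pos: [524.7, 68.8, 105.1]
eef_rot: [-3.142, -0.0, -0.079]
wrist_force: [-1.3, -0.4, 2.2]
finger_gap: 17.8
```

Call:
send_rows(
  plan=[
    {"travel":[0,0,0.7],"delta_rot":[0,0,0],"fingers":1},
    {"travel":[0,0,0],"delta_rot":[0,0,0],"fingers":1},
    {"travel":[0.17,-0.98,0],"delta_rot":[0,0,0],"fingers":1},
    {"travel":[0.17,-0.98,0],"delta_rot":[0,0,0],"fingers":1},
    {"travel":[0.17,-0.98,0],"delta_rot":[0,0,0],"fingers":1},
    {"travel":[0.17,-0.98,0],"delta_rot":[0,0,0],"fingers":1},
    {"travel":[0.17,-0.98,0],"delta_rot":[0,0,0],"fingers":1},
    {"travel":[0.17,-0.98,0],"delta_rot":[0,0,0],"fingers":1},
    {"travel":[0,0,0],"delta_rot":[0,0,0],"fingers":1},
  ],
)

```text
clock: 12.15
eef_pos: [526.2, 74.7, 104.3]
eef_rot: [-3.141, -0.0, -0.079]
wrist_force: [-0.6, -2.6, 3.0]
finger_gap: 17.6
```

Call:
send_rows(
  plan=[
    {"travel":[0.17,-0.98,0],"delta_rot":[0,0,0],"fingers":1},
    {"travel":[0.17,-0.98,0],"delta_rot":[0,0,0],"fingers":1},
    {"travel":[0.17,-0.98,0],"delta_rot":[0,0,0],"fingers":1},
    {"travel":[0.17,-0.98,0],"delta_rot":[0,0,0],"fingers":1},
    {"travel":[0,0,0],"delta_rot":[0,0,0],"fingers":1},
  ],
)

```text
clock: 12.78
eef_pos: [527.1, 78.6, 104.2]
eef_rot: [-3.141, -0.0, -0.079]
wrist_force: [0.5, -2.7, 3.3]
finger_gap: 18.1
```

Call:
send_rows(
  plan=[
    {"travel":[0.17,-0.98,0],"delta_rot":[0,0,0],"fingers":1},
    {"travel":[0.25,-1.48,0],"delta_rot":[0,0,0],"fingers":1},
    {"travel":[0,0,0],"delta_rot":[0,0,0],"fingers":1},
  ],
)

```text
clock: 13.15
eef_pos: [527.8, 81.1, 104.3]
eef_rot: [-3.141, -0.0, -0.079]
wrist_force: [0.1, -2.1, 4.1]
finger_gap: 17.9
```

Call:
send_rows(
  plan=[
    {"travel":[0.17,-0.98,0],"delta_rot":[0,0,0],"fingers":1},
    {"travel":[0.25,-1.48,0],"delta_rot":[0,0,0],"fingers":1},
    {"travel":[0,0,0],"delta_rot":[0,0,0],"fingers":1},
  ],
)

```text
clock: 13.52
eef_pos: [528.4, 83.5, 104.3]
eef_rot: [-3.141, -0.0, -0.079]
wrist_force: [0.9, -2.9, 2.9]
finger_gap: 17.9
```

Call:
send_rows(
  plan=[
    {"travel":[0.17,-0.98,0],"delta_rot":[0,0,0],"fingers":1},
    {"travel":[0.25,-1.48,0],"delta_rot":[0,0,0],"fingers":1},
    {"travel":[0,0,0],"delta_rot":[0,0,0],"fingers":1},
  ],
)

```text
clock: 13.9
eef_pos: [529.0, 85.9, 104.2]
eef_rot: [-3.141, -0.0, -0.079]
wrist_force: [-0.3, -1.2, 3.8]
finger_gap: 17.8
```

Call:
send_rows(
  plan=[
    {"travel":[0.17,-0.98,0],"delta_rot":[0,0,0],"fingers":1},
    {"travel":[0.25,-1.48,0],"delta_rot":[0,0,0],"fingers":1},
    {"travel":[0,0,0],"delta_rot":[0,0,0],"fingers":1},
  ],
)

```text
clock: 14.28
eef_pos: [529.6, 88.3, 104.3]
eef_rot: [-3.141, -0.0, -0.079]
wrist_force: [-0.1, -2.2, 2.3]
finger_gap: 17.5
```

Call:
send_rows(
  plan=[
    {"travel":[0.17,-0.98,0],"delta_rot":[0,0,0],"fingers":1},
    {"travel":[0.17,-0.98,0],"delta_rot":[0,0,0],"fingers":1},
    {"travel":[0,0,0],"delta_rot":[0,0,0],"fingers":1},
  ],
)

```text
clock: 14.65
eef_pos: [530.1, 90.2, 104.3]
eef_rot: [-3.141, -0.0, -0.079]
wrist_force: [-0.2, -2.3, 4.0]
finger_gap: 17.7
```

Call:
send_rows(
  plan=[
    {"travel":[0.17,-0.98,0],"delta_rot":[0,0,0],"fingers":1},
    {"travel":[0.25,-1.48,0],"delta_rot":[0,0,0],"fingers":1},
    {"travel":[0,0,0],"delta_rot":[0,0,0],"fingers":1},
  ],
)

```text
clock: 15.02
eef_pos: [530.7, 92.7, 104.3]
eef_rot: [-3.141, -0.0, -0.079]
wrist_force: [0.2, -2.0, 3.2]
finger_gap: 17.8
```

Call:
send_rows(
  plan=[
    {"travel":[0.17,-0.98,0],"delta_rot":[0,0,0],"fingers":1},
    {"travel":[0.25,-1.48,0],"delta_rot":[0,0,0],"fingers":1},
    {"travel":[0,0,0],"delta_rot":[0,0,0],"fingers":1},
  ],
)

```text
clock: 15.4
eef_pos: [531.3, 95.1, 104.3]
eef_rot: [-3.141, -0.0, -0.079]
wrist_force: [0.5, -2.4, 3.1]
finger_gap: 17.5
```

Call:
send_rows(
  plan=[
    {"travel":[0.17,-0.98,0],"delta_rot":[0,0,0],"fingers":1},
    {"travel":[0.25,-1.48,0],"delta_rot":[0,0,0],"fingers":1},
    {"travel":[0,0,0],"delta_rot":[0,0,0],"fingers":1},
  ],
)

```text
clock: 15.78
eef_pos: [531.9, 97.5, 104.3]
eef_rot: [-3.141, -0.0, -0.079]
wrist_force: [1.2, -2.4, 4.3]
finger_gap: 17.7
```

Call:
send_rows(
  plan=[
    {"travel":[0.17,-0.98,0],"delta_rot":[0,0,0],"fingers":1},
    {"travel":[0.25,-1.48,0],"delta_rot":[0,0,0],"fingers":1},
    {"travel":[0,0,0],"delta_rot":[0,0,0],"fingers":1},
  ],
)

```text
clock: 16.15
eef_pos: [532.5, 100.0, 104.2]
eef_rot: [-3.141, -0.0, -0.079]
wrist_force: [0.5, -2.1, 2.9]
finger_gap: 17.7
```

Call:
send_rows(
  plan=[
    {"travel":[0.17,-0.98,0],"delta_rot":[0,0,0],"fingers":1},
    {"travel":[0.25,-1.48,0],"delta_rot":[0,0,0],"fingers":1},
    {"travel":[0,0,0],"delta_rot":[0,0,0],"fingers":1},
  ],
)

```text
clock: 16.52
eef_pos: [533.0, 102.5, 104.0]
eef_rot: [-3.141, 0.0, -0.079]
wrist_force: [1.6, -0.2, -0.9]
finger_gap: 18.2
```

The vertical load has gone (Fz back to -0.9), so the tip is over the slot. I'll centre it slightly and go down.

Call:
send_rows(
  plan=[
    {"travel":[0.17,-0.98,0],"delta_rot":[0,0,0],"fingers":1},
    {"travel":[0,0,1],"delta_rot":[0,0,0],"fingers":1},
    {"travel":[0,0,1],"delta_rot":[0,0,0],"fingers":1},
    {"travel":[0,0,0],"delta_rot":[0,0,0],"fingers":1},
  ],
)

```text
clock: 17.02
eef_pos: [533.2, 103.2, 102.1]
eef_rot: [-3.142, 0.0, -0.079]
wrist_force: [0.1, -0.2, -1.5]
finger_gap: 17.6
```

Call:
send_rows(
  plan=[
    {"travel":[0,0,1],"delta_rot":[0,0,0],"fingers":1},
    {"travel":[0,0,1],"delta_rot":[0,0,0],"fingers":1},
    {"travel":[0,0,1],"delta_rot":[0,0,0],"fingers":1},
    {"travel":[0,0,0],"delta_rot":[0,0,0],"fingers":1},
  ],
)

```text
clock: 17.52
eef_pos: [533.3, 103.2, 99.2]
eef_rot: [-3.142, 0.0, -0.079]
wrist_force: [0.2, -0.2, -1.6]
finger_gap: 17.7
```

Call:
send_rows(
  plan=[
    {"travel":[0,0,1.5],"delta_rot":[0,0,0],"fingers":1},
    {"travel":[0,0,1.5],"delta_rot":[0,0,0],"fingers":1},
    {"travel":[0,0,1.5],"delta_rot":[0,0,0],"fingers":1},
    {"travel":[0,0,1.5],"delta_rot":[0,0,0],"fingers":1},
    {"travel":[0,0,0],"delta_rot":[0,0,0],"fingers":1},
  ],
)

```text
clock: 18.15
eef_pos: [533.3, 103.2, 93.1]
eef_rot: [-3.142, 0.0, -0.079]
wrist_force: [0.8, 1.1, -1.3]
finger_gap: 17.8
```

Call:
send_rows(
  plan=[
    {"travel":[0,0,0.8],"delta_rot":[0,0,0],"fingers":1},
    {"travel":[0,0,0.8],"delta_rot":[0,0,0],"fingers":1},
    {"travel":[0,0,0],"delta_rot":[0,0,0],"fingers":1},
  ],
)

```text
clock: 18.52
eef_pos: [533.4, 103.2, 91.6]
eef_rot: [-3.142, -0.0, -0.079]
wrist_force: [0.0, 0.7, -1.1]
finger_gap: 17.9
```

Call:
send_rows(
  plan=[
    {"travel":[0,0,0.6],"delta_rot":[0,0,0],"fingers":1},
    {"travel":[0,0,0.4],"delta_rot":[0,0,0],"fingers":1},
    {"travel":[0,0,0],"delta_rot":[0,0,0],"fingers":1},
  ],
)

```text
clock: 18.9
eef_pos: [533.4, 103.2, 90.6]
eef_rot: [-3.142, 0.0, -0.079]
wrist_force: [-0.3, 1.6, -0.4]
finger_gap: 17.8
```

Call:
send_rows(
  plan=[
    {"travel":[0,0,0.4],"delta_rot":[0,0,0],"fingers":1},
    {"travel":[0,0,0],"delta_rot":[0,0,0],"fingers":1},
  ],
)

```text
clock: 19.15
eef_pos: [533.4, 103.2, 90.6]
eef_rot: [-3.142, -0.0, -0.079]
wrist_force: [-2.3, 0.8, 5.5]
finger_gap: 17.8
```

The contact force rose at TCP z 90.6, exactly the predicted home height (tip 16 mm). The collar is down, so I'll release and retreat.

Call:
send_rows(
  plan=[
    {"travel":[0,0,-0.2],"delta_rot":[0,0,0],"fingers":1},
    {"travel":[0,0,0],"delta_rot":[0,0,0],"fingers":0.4},
    {"travel":[0,0,0],"delta_rot":[0,0,0],"fingers":0.2},
    {"travel":[0,0,0],"delta_rot":[0,0,0],"fingers":0},
    {"travel":[0,0,0],"delta_rot":[0,0,0],"fingers":0},
    {"travel":[0,0,0],"delta_rot":[0,0,0],"fingers":0},
    {"travel":[0,0,-10],"delta_rot":[0,0,0],"fingers":0},
    {"travel":[0,0,-20],"delta_rot":[0,0,0],"fingers":0},
    {"travel":[0,0,-30],"delta_rot":[0,0,0],"fingers":0},
    {"travel":[0,0,-30],"delta_rot":[0,0,0],"fingers":0},
    {"travel":[0,0,-30],"delta_rot":[0,0,0],"fingers":0},
    {"travel":[0,0,0],"delta_rot":[0,0,0],"fingers":0},
    {"travel":[0,0,0],"delta_rot":[0,0,0],"fingers":0},
  ],
)

```text
clock: 20.78
eef_pos: [533.1, 103.1, 209.9]
eef_rot: [3.141, 0.001, -0.079]
wrist_force: [0.1, -0.7, 0.3]
finger_gap: 46.9
```

```bash
python3 - <<'E'
from h import *
np.set_printoptions(precision=1,suppress=True)
c=shot('scene'); P=cloud(c); u,v=map(int,pix(c,(533,103,80)))
cv2.imwrite('pics/end.png',cv2.resize(c['color'][v-50:v+40,u-60:u+60,::-1],None,fx=6,fy=6,interpolation=cv2.INTER_CUBIC))
m=(abs(P[...,0]-533)<20)&(abs(P[...,1]-103)<20)&(P[...,2]>70)&(P[...,2]<125); q=P[m]
print('grip top z',np.percentile(q[:,2],[50,90,98]),'mean',q.mean(0))
for o in('index_pin','bush_mouth'): print(o,[(round(d['confidence'],2),W(c,d['at'])) for d in tip_of(o,'scene')[:2]])
togo([533,103,210])
E
```

```text
grip top z [ 91.2 105.7 106.8] mean [529.3 106.7  91. ]
index_pin [(0.46, array([ 441.3, -149.6,   -0.7])), (0.34, array([647.3, -72.3,  -3.5]))]
bush_mouth [(0.74, array([534.5, 101.5,  63.4]))]
travel after turn [ 0.   0.1 -0.5]
t 20.93 pos [533.  103.1 209.5] rot [180.    0.1  -4.5] F [0.4 0.5 0.4] gap 46.9
```

View pics/end.png

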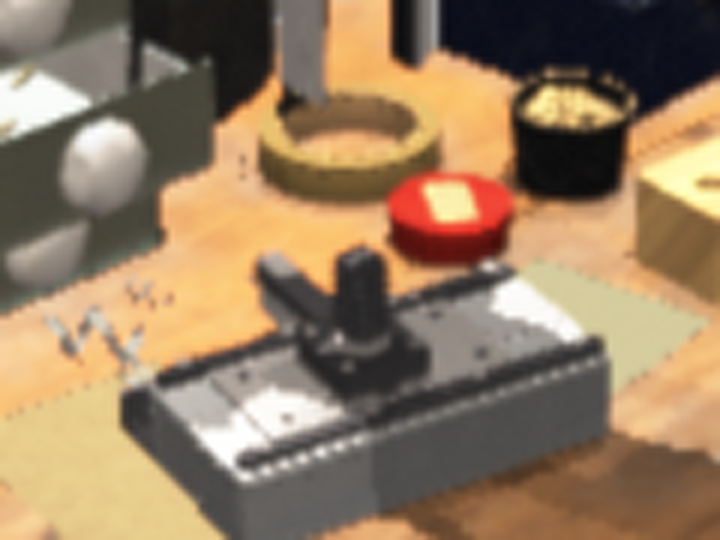

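The pin stands upright in the stop (crop px 362,300) with its collar on the block, and its top at about 106 mm matches home. The gripper is clear above it and the bystanders haven't moved.

```bash
python3 -c "
from h import *
manip.sign_off()"
```

```text
the job is handed in; nothing more can be done
```

The pin is home in the hidden slot with its collar down on the stop. I let go of it only then and handed the job in at about 21 s of the 58 s.

**What I did:** I lifted the dark steel pin out of the rest, leaving the orange look-alike alone, and lowered it through the bush onto the bar. With about 4 N of press I slid pin and stop along until the vertical load vanished at TCP y ≈ 102.5 mm. I centred it about 1 mm and pushed it down. The collar seated at TCP z = 90.6 mm, the predicted home height, with about 6 N.

**Last checks:**
- **Pin:** it stands upright in the stop, with its top at about 106 mm, which puts the tip at about 16 mm.
- **Bush position:** the network put it at (534.5, 101.5) mm; I released the pin at (533.4, 103.2) mm.
- **Clearance:** the gripper is clear above, the wrist force is about zero, and the tin and cup in the last picture are where they stood. The other bystanders were not in that picture and were not re-measured.
- **Failed check:** in the last picture the network did not find the seated pin, only the orange look-alike and a low-confidence hit elsewhere. The pin's pose at the end therefore rests on the depth data, the picture and the force readings.

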